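# Fit the trough on the shaker and hold the long tube tipped over it

### The job

First fit the loose steel trough fully home on the shaker base, with its two holes over the base's two pegs, and let go of it. Then draw the long tube up out of the rack and finish holding it in the gripper, mouth above the trough and tipped halfway over (about 45 degrees, mouth end up) as if about to pour, the whole tube higher than the trough's rim and touching nothing but the fingers; do not put it down or let go. Leave the two short tubes, the bottle and the tip box where they are.

Things in the scene. Friction and masses are not known exactly. Their poses are not given: they have to be found in the camera images.
- base: Fixed white shaker base with an aluminium top plate and a black knob on its -x side, 150 (x) x 190 (y) x 40 mm high, yaw within 0.35 rad. Origin: centre of its underside, z up. Two upright steel pegs, diameter 10 mm, stand on its top at y = -60 and +60 mm (x = 0), 16 mm high, the upper 7 mm tapering to a 4 mm tip.
- seat (a point): Point at the centre of the base's top face, midway between the foot of the two pegs, 40 mm above the bench; axes as the base. When the trough is home, its origin lies here.
- trough: Loose steel trough, 0.25 kg, flat on the bench at first: plate 60 (x) x 156 (y) x 6 mm with an open box 60 (x) x 80 (y) mm on it, walls 3 mm, rim 41 mm above the underside. Plate ears stick out 38 mm at both y ends, each with a 14 mm through hole at y = -60 / +60 mm, x = 0. Origin: centre of underside, z up. Grip from above across the box in x (60 mm, no ears there). Fits either way round.
- trough_rim (a point): Centre of the trough's mouth, at rim height, 41 mm above the trough's origin.
- rack: Fixed grey block rack 60 (x) x 190 (y) x 70 mm high, origin at the centre of its underside. Four round holes of 28 mm, 55 mm deep (floor 15 mm above the bench), in a row along its y at -67.5, -22.5, +22.5 and +67.5 mm. Three hold a tube, one is empty; which is which varies.
- tube: The long tube: loose straight open amber glass tube, 25 mm outside diameter, 150 mm long, wall 2 mm, about 45 g. Origin: centre of its closed foot, z along the tube to the mouth. It starts upright in the rack, its mouth about 165 mm above the bench, 55 mm higher than the short tubes.
- tube_mouth (a point): Centre of the long tube's open mouth, 150 mm from its origin along its z.
- short1: Short tube, like the long one but 95 mm long, 30 g; upright in the rack, mouth 110 mm above the bench. Not to be disturbed. Origin: centre of its foot.
- short2: The other short tube, the same as short1. Not to be disturbed.
- bottle: Small pale translucent bottle with a white cap, 50 mm diameter, 85 mm high, standing beyond the work; origin at the centre of its underside. Not to be disturbed.
- tipbox: Blue plastic box 80 (x) x 120 (y) x 50 mm high, beyond the work; origin at the centre of its underside. Not to be disturbed.
Things that resemble listed ones, but are neither listed nor needed, are in the scene too. Leave any turquoise look-alike of the tube alone.

How it is judged (in metres and radians):
On the way, in this order (a step that is already met when the one before it is completed fails the run):
1. the trough is fully home on the two pegs and let go (horizontal distance between trough and seat below 0.004 m and z of trough in the frame of seat between -0.003 and 0.003 m and angle between the y axis of trough and the y axis of base, either way round below 0.06 rad and angle between trough's own z axis and vertical below 0.05 rad and contact force between trough and the fingers below 0.05 N), for 0.3 s.
2. the long tube is held by the fingers, drawn right out of the rack (height (world z) of tube above 0.075 m and contact force between tube and the fingers above 0.5 N and contact force between tube and rack below 0.05 N and contact force between tube and base below 0.05 N and contact force between tube and trough below 0.05 N and contact force between tube and short1 below 0.05 N and contact force between tube and short2 below 0.05 N and contact force between tube and bottle below 0.05 N and contact force between tube and tipbox below 0.05 N), for 0.2 s.
At the end, for the whole second after the job is handed in: Trough home on the pegs (4 mm sideways, 3 mm height, 0.06 rad turn, 0.05 rad level). Long tube held still by the fingers alone, leaning 0.57 to 1.0 rad from upright, mouth end up, mouth centre above the box (30 mm in trough x, 40 mm in y), foot centre over 88 mm above the bench (horizontal distance between trough and seat below 0.004 m and z of trough in the frame of seat between -0.003 and 0.003 m and angle between the y axis of trough and the y axis of base, either way round below 0.06 rad and angle between trough's own z axis and vertical below 0.05 rad and angle between tube's own z axis and vertical between 0.57 and 1 rad and x of tube_mouth in the frame of trough between -0.03 and 0.03 m and y of tube_mouth in the frame of trough between -0.04 and 0.04 m and height (world z) of tube above 0.088 m and contact force between tube and the fingers above 0.5 N and contact force between tube and rack below 0.05 N and contact force between tube and base below 0.05 N and contact force between tube and trough below 0.05 N and contact force between tube and short1 below 0.05 N and contact force between tube and short2 below 0.05 N and contact force between tube and bottle below 0.05 N and contact force between tube and tipbox below 0.05 N and linear speed of tube below 0.05 m/s and linear speed of trough below 0.03 m/s); the arm keeps its last pose, push and grip.
It fails at once if the first short tube is moved from its place (distance of short1 from where it was at the start of the episode above 0.02 m).
It fails at once if the second short tube is moved from its place (distance of short2 from where it was at the start of the episode above 0.02 m).
It fails at once if the bottle is moved from its place (distance of bottle from where it was at the start of the episode above 0.02 m).
It fails at once if the tip box is moved from its place (distance of tipbox from where it was at the start of the episode above 0.02 m).
It also fails if it takes over 69 s, if anything falls off the work surface, if the arm or the gripper's body presses on something with over 40 N, if the wrist force passes 120 N, or if a joint passes its speed limit or range.

### The arm

A 7-joint arm with a two-finger parallel gripper is mounted at the origin on the work surface. World frame = base frame: x ahead of the robot, y to its left, z up, the work surface at z = 0. Lengths are in m, angles in degrees, forces in N, time in s.
With the tool pointing down it reaches from about 0.425 to 0.95 m from the base axis. Payload 4.7 kg.
Tool frame: the origin (TCP) lies on the centre line of the jaws, within the pads' length; the fingertips stand 19 mm ahead of it and the grasp point (between the pads) is the TCP; z points along the fingers, y is the line along which they close (so a half turn about z gives the same grasp; the last joint's range is limited). The gripper opens to 85 mm and grips with 20 to 120 N. Pads are 22 mm wide; open, the fingers measure 114 mm over their backs; the gripper's body (76 mm by 85 mm) begins 54 mm behind the grasp point. The pads swing forward as they close: fully open they stand 13 mm farther back than shut.
Start: joints at [-1.656, 26.849, -2.785, 87.806, 1.381, 65.374, -4.715], TCP at [0.675, 0, 0.25] pointing down, gripper open.
Joint ranges: [-148.3, 148.3], [-19.14, 114.17], [-79.39, 73.82], [5.75, 140.21], [-59.74, 239.74], [12.07, 113.84], [-152.46, 152.46]. Speed limits (degrees/s): [147.25, 147.25, 180, 180, 180, 180, 180].

### API

Orientations are given as a 3x3 rotation matrix whose columns are the frame's x, y, z axes.
In Python, from rig import * gives the robot as it stands. The module is installed in compiled form; this text tells all that it offers.
- The arm moves only by the shell command python3 -m inch 'ROWS' [OPENING]. ROWS is JSON, a list of rows, each a list of 6 numbers: the shift along the tool's x, y, z in units of 30 mm (1.0 is 30 mm), then the turn, a rotation vector about the tool's x, y, z in rad. In form: [[dx, dy, dz, rx, ry, rz], ...]. A call has 1 to 12 rows; each row shifts and turns the commanded pose from where the row before left it, along the tool's axes as they then stand; what a row does not reach is not made up. A row lasts 1/10 s, in which the tool goes at most 50 mm and 8.59 degrees, less where a joint would pass 70% of its speed; a pose out of reach is approached as far as the arm can. A call is refused whole if a number of a shift passes 1 or a number of a turn 0.15, either way. A call with a gripper value outside its range is refused whole. OPENING is the gripper command: -1 is shut, 1 is fully open, values between are in proportion, set as the call begins (- or left out, the last holds). The fingers move at their own pace and stop on an object; the grip force is fixed at half the most. Time passes only in rows, so rows that do not move let the fingers close. It gives the time, the measured TCP pose, the force, the opening and the grip force at its end, in the units of the state.
- sense(): the state, without advancing time (a new reading comes with each control period).
- get_image(name): name is "scene" or "side" or "wrist"; returns a dict with "img" (420x560x3 uint8, red, green, blue), "z_map" (420x560 float32, m along the optical axis (not along the pixel's ray), 0 where there is no reading), "intrinsics" (3x3 intrinsics, pixels), "rvec" (rotation vector, rad) and "tvec" (3), from world to camera coordinates, as OpenCV has them. Camera axes: x right, y down, z forward; pixel columns grow to the right and rows downward; lengths in m; the calibration is good to about 2 mm. A picture is of the moment at which its call begins.
- hand_in(): hands the job in; it is judged then, once.
Trained networks look in the newest picture that a camera, given by its name, has taken for a name from the list of things; names that differ only in an ending like _2 or _b are one class to them, and where a whole thing is asked for, a point or a joint stands for the part that bears it (a point fixed in the world has none). Each returns a list of dicts, best first, with "conf" (0 to 1); they miss things now and then, are a little off and sometimes report something else, mostly with a low value. They report only what shows in the picture. A call takes as long as a camera call. They do not tell look-alikes from the thing itself.
- look_for(camera, thing): "bbox" ([left, top, right, bottom] in pixels, round what is visible of it).
- landmark_of(camera, thing): "at" ([column, row] in pixels: a listed point, or the origin of a listed thing).
The state is a dict: "t": time; "q": joint angles; "qd": joint speeds; "tau": joint torques, N m; "position": TCP position; "tool_rot": TCP orientation; "wrist_force": force on the tool from outside, world axes, zero at the start; "moment": the same for the moment, N m; "grip_width": finger opening in m; "grasp_force": force on a finger pad.
Only numpy, scipy, OpenCV 4.12 (cv2) and the standard library are available. Lean on these libraries where they do the work, as an engineer would, in place of code of your own. Each camera call takes 0.05 s, during which the arm holds its last target. There are 200 camera calls.

## Working session

There is one attempt and no reset: what is moved stays moved. The work goes in short steps, Python scripts to look and compute and a shell command to move; the robot and the scene stay as the last step left them, time stands still between calls to the robot, and variables do not carry over. Pictures are saved under pics/ and viewed, at most 10 in all, crops included, and the job is handed in when it is done.

```bash
mkdir -p pics
cat > h.py <<'E'
from rig import *
import numpy as np, cv2
def cam(n):
    d=get_image(n); R=cv2.Rodrigues(np.array(d["rvec"],float))[0]; t=np.array(d["tvec"],float).ravel()
    return d,R,t,np.array(d["intrinsics"],float)
def cloud(c):
    d,R,t,K=c; z=d["z_map"]; v,u=np.mgrid[:z.shape[0],:z.shape[1]]
    P=np.stack([(u-K[0,2])/K[0,0]*z,(v-K[1,2])/K[1,1]*z,z],-1)
    W=(P-t)@R; W[z==0]=np.nan; return W
def at_z(c,px,h):
    d,R,t,K=c; r=R.T@np.array([(px[0]-K[0,2])/K[0,0],(px[1]-K[1,2])/K[1,1],1]); o=-R.T@t
    return o+r*(h-o[2])/r[2]
def proj(c,p):
    d,R,t,K=c; q=K@(R@np.asarray(p,float)+t); return q[:2]/q[2]
def save(n,img): cv2.imwrite("pics/"+n,img[...,::-1])
E
python3 - <<'E'
from h import *
ims=[]
for n in ("scene","side"):
    c=cam(n); ims.append(c[0]["img"])
    save(n+".png",cv2.resize(c[0]["img"],(784,588)))
    H={"base":0,"seat":.04,"trough":0,"trough_rim":.041,"rack":0,"tube":.015,"tube_mouth":.165,"short1":.015,"bottle":0,"tipbox":0}
    print(n,-c[1].T@c[2])
    for k,h in H.items():
        for r in landmark_of(n,k)[:3]: print(k,np.round(r["at"]),round(r["conf"],2),np.round(at_z(c,r["at"],h),3))
E
```

```text
scene [0.96287354 0.49253704 0.67805037]
base [245. 165.] 0.84 [ 0.55  -0.305  0.   ]
seat [246. 153.] 0.78 [ 0.544 -0.302  0.04 ]
trough [409. 293.] 0.62 [0.502 0.266 0.   ]
trough_rim [413. 281.] 0.61 [0.502 0.265 0.041]
tube [271. 199.] 0.85 [ 0.58  -0.127  0.015]
tube [417. 285.] 0.36 [0.486 0.267 0.015]
tube_mouth [268. 148.] 0.9 [ 0.576 -0.133  0.165]
tube_mouth [308. 152.] 0.81 [ 0.512 -0.065  0.165]
tube_mouth [416. 282.] 0.39 [0.59  0.313 0.165]
bottle [288. 320.] 0.6 [0.739 0.17  0.   ]
tipbox [198. 228.] 0.97 [ 0.772 -0.159  0.   ]
side [ 0.4241671  -0.89021584  0.76528383]
base [270. 356.] 0.57 [ 0.542 -0.31   0.   ]
seat [268. 337.] 0.6 [ 0.542 -0.302  0.04 ]
trough [206. 179.] 0.84 [0.504 0.268 0.   ]
trough_rim [201. 166.] 0.93 [0.497 0.266 0.041]
rack [218. 243.] 0.97 [0.499 0.008 0.   ]
tube [263. 288.] 0.56 [ 0.562 -0.163  0.015]
tube_mouth [227. 199.] 0.92 [ 0.517 -0.059  0.165]
tube_mouth [261. 231.] 0.66 [ 0.56  -0.171  0.165]
short1 [272. 353.] 0.27 [ 0.545 -0.317  0.015]
bottle [306. 187.] 0.75 [0.745 0.171 0.   ]
tipbox [359. 277.] 0.63 [ 0.76  -0.163  0.   ]
```

View pics/scene.png

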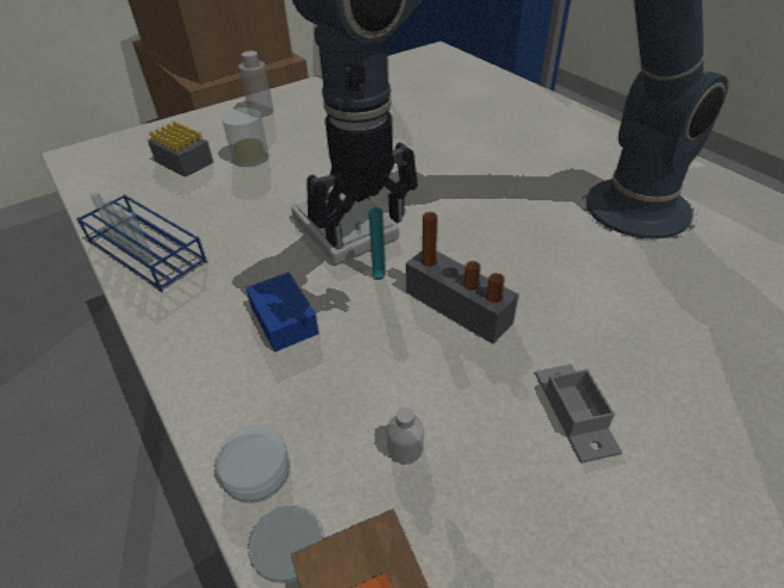

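View pics/side.png

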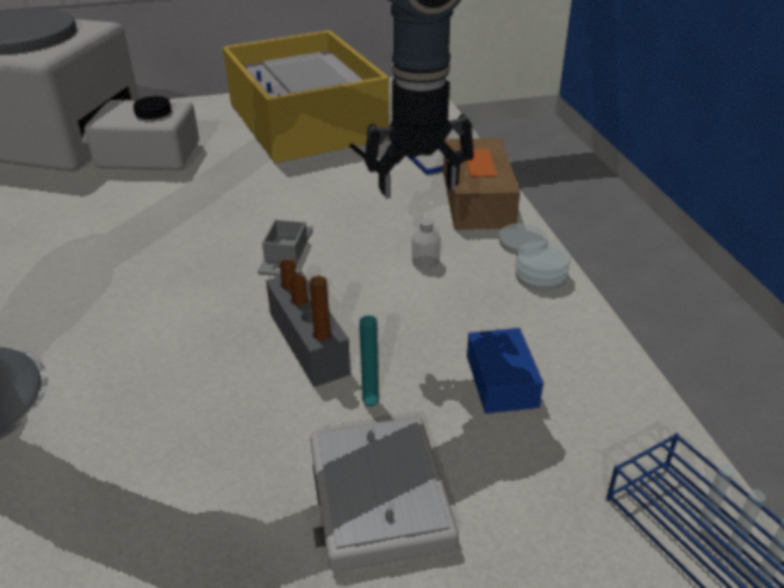

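The scene shows the amber long tube at the rack's −y end (scene ~(429,238)). An upright turquoise decoy stands at (377,243) between the rack and the base. The trough is at (580,410), and the base, with pegs at side view (371,435) and (390,516), lies at −y. Next I'll fit poses from depth.

```bash
cat >> h.py <<'E'
def rect(W,ctr,r,z0,z1):
    m=(np.hypot(W[...,0]-ctr[0],W[...,1]-ctr[1])<r)&(W[...,2]>z0)&(W[...,2]<z1)
    P=W[m]
    if len(P)<20: return len(P)
    (cx,cy),(w,h),a=cv2.minAreaRect((P[:,:2]*1000).astype(np.float32))
    if w>h: w,h,a=h,w,a+90   # a: direction of short side (x)
    a=(a+90)%180-90
    return len(P),np.round([cx,cy,w,h],1),round(a,2),np.round(P[:,2].mean()*1000,1)
E
python3 - <<'E'
from h import *
for n in ("scene","side"):
    c=cam(n); W=cloud(c); print(n)
    print("rim",rect(W,(.5,.266),.08,.034,.046)); print("plate",rect(W,(.5,.266),.11,.004,.009)); print("all",rect(W,(.5,.266),.11,.004,.05))
    print("base",rect(W,(.543,-.302),.14,.035,.044)); print("rack",rect(W,(.499,.008),.12,.064,.075))
    print("long",rect(W,(.515,-.062),.05,.12,.175),"turq",rect(W,(.57,-.15),.05,.08,.2))
    for k,(u,v) in {"p1":(265,310.5),"p2":(278.5,368.5)}.items(): 
        if n=="side": print(k,at_z(c,(u,v),.056))
s=sense(); print(s["position"],np.round(s["tool_rot"],3))
c=cam("wrist"); save("w0.png",c[0]["img"]); print("wcam",-c[1].T@c[2],c[1][2])
E
```

```text
scene
rim (371, array([500.1, 267.4,  61.5,  82.9]), -23.15, np.float64(38.8))
plate (1106, array([499.9, 267.6,  62.2, 157. ]), -22.71, np.float64(6.2))
all (2215, array([500.3, 267.4,  62.4, 157.1]), -22.24, np.float64(16.7))
base (782, array([ 545.8, -304.8,  144.3,  185.5]), -2.01, np.float64(39.0))
rack (1140, array([501.2,   2.8,  63.6, 191.6]), 12.69, np.float64(69.3))
long (229, array([517.8, -61.8,  24.9,  27.1]), -67.16, np.float64(146.5)) turq (285, array([ 569. , -144.7,   24.7,   26.4]), 9.29, np.float64(120.0))
side
rim (228, array([500.1, 267.3,  62.4,  91. ]), -22.83, np.float64(38.9))
plate (238, array([497.9, 267.6, 177.8, 190.8]), 30.72, np.float64(6.6))
all (951, array([497.9, 267.6, 177.8, 190.8]), 30.72, np.float64(21.7))
base (7028, array([ 544.3, -311.6,  146.4,  188. ]), -1.86, np.float64(39.5))
rack (1060, array([501.3,   1.3,  61.9, 196.9]), 12.88, np.float64(69.9))
long (315, array([517.3, -65. ,  24. ,  28.2]), -31.28, np.float64(147.3)) turq (468, array([ 568.5, -148.3,   24.1,   26.9]), -37.56, np.float64(121.1))
p1 [ 0.54662784 -0.25614195  0.056     ]
p2 [ 0.5414638  -0.37932418  0.056     ]
[6.75015041e-01 1.88104395e-05 2.50327061e-01] [[-0.  1.  0.]
 [ 1.  0. -0.]
 [-0.  0. -1.]]
wcam [0.67446251 0.07710343 0.37480354] [ 4.03491548e-06 -2.98493549e-01 -9.54411652e-01]
```

```bash
python3 -m inch '[[0.99,-0.648,0,0,0,0],[0.99,-0.648,0,0,0,0],[0.99,-0.648,0,0,0,0],[0.99,-0.648,0,0,0,0],[0.99,-0.648,0,0,0,0],[0.99,-0.648,0,0,0,0],[0.99,-0.648,0,0,0,0],[0.99,-0.648,0,0,0,0],[0.99,-0.648,0,0,0,0],[0,0,0,0,0,0.132],[0,0,0,0,0,0.132],[0,0,0,0,0,0.132]]' 1
python3 - <<'E'
from h import *
c=cam("wrist"); W=cloud(c); save("w1.png",c[0]["img"])
print("rim",rect(W,(.5,.267),.08,.036,.046)); print("all",rect(W,(.5,.267),.11,.004,.05))
c=cam("scene");W=cloud(c); print("base",rect(W,(.543,-.308),.14,.035,.044)); c=cam("side");W=cloud(c); print("base",rect(W,(.543,-.308),.14,.035,.044))
s=sense(); print(s["position"],np.round(s["tool_rot"],3),s["wrist_force"])
E
```

```text
t: 2.45
position: [0.4998, 0.2677, 0.2505]
tool_rot: [[0.39, 0.921, 0.0], [0.921, -0.39, 0.0], [0.0, 0.0, -1.0]]
wrist_force: [0.5, 0.0, 0.2]
grip_width: 0.0856
grasp_force: 0.0
rim (736, array([500.9, 267.8,  60.1,  79.6]), -22.88, np.float64(41.5))
all (6094, array([477.1, 277.3, 111.3, 155.9]), -22.96, np.float64(13.6))
base (1650, array([ 545.3, -305.6,  145.6,  183.9]), -1.58, np.float64(39.3))
base (7054, array([ 544. , -312. ,  146.2,  188.4]), -1.98, np.float64(39.4))
[0.50001578 0.26742885 0.25042984] [[ 0.383  0.924  0.   ]
 [ 0.924 -0.383 -0.   ]
 [ 0.     0.    -1.   ]] [ 0.49758518  0.90496017 -0.27533964]
```

View pics/w1.png

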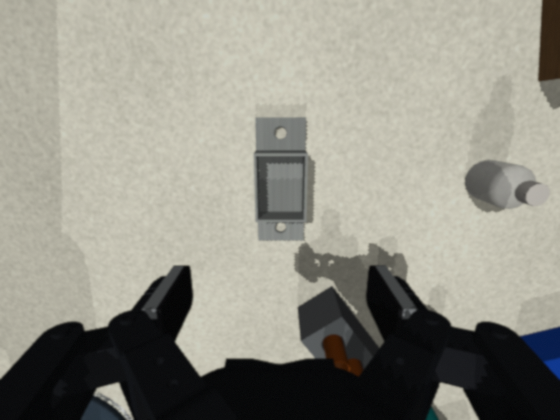

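The wrist view shows the trough centred between the fingers: box at (281,187), holes at (280,132) and (280,228). The jaw line is parallel to its x axis, so I'll descend and grip.

```bash
python3 -m inch '[[0,0,0.9,0,0,0.007],[0,0,0.9,0,0,0],[0,0,0.9,0,0,0],[0,0,0.9,0,0,0],[0,0,0.9,0,0,0],[0,0,0.9,0,0,0],[0,0,0.9,0,0,0],[0,0,0.6,0,0,0],[0,0,0.44,0,0,0],[0,0,0,0,0,0]]' 1
python3 -m inch '[[0,0,0,0,0,0],[0,0,0,0,0,0],[0,0,0,0,0,0],[0,0,0,0,0,0],[0,0,0,0,0,0],[0,0,0,0,0,0],[0,0,0,0,0,0],[0,0,0,0,0,0]]' -1
```

```text
t: 3.6
position: [0.4992, 0.2668, 0.0286]
tool_rot: [[0.391, 0.92, -0.003], [0.92, -0.391, -0.001], [-0.002, -0.002, -1.0]]
wrist_force: [-0.1, -0.0, 0.1]
grip_width: 0.085
grasp_force: 0.0
t: 4.4
position: [0.501, 0.2679, 0.0316]
tool_rot: [[0.392, 0.92, 0.002], [0.92, -0.392, 0.001], [0.002, 0.002, -1.0]]
wrist_force: [-1.4, -0.1, 6.0]
grip_width: 0.0589
grasp_force: 66.8
```

```bash
python3 -m inch '[[0,0,-0.2,0,0,0],[0,0,-0.4,0,0,0],[0,0,-0.9,0,0,0],[0,0,-0.9,0,0,0],[0,0,-0.9,0,0,0],[0,0,-0.9,0,0,0],[0,0,-0.9,0,0,0],[0,0,-0.9,0,0,0],[0,0,-0.9,0,0,-0.12],[0,0,-0.4,0,0,-0.124],[0,0,0,0,0,-0.124],[0,0,0,0,0,0]]'
python3 - <<'E'
from h import *
s=sense(); p=s["position"]; R=np.array(s["tool_rot"]); print(p,np.round(R,3),s["wrist_force"])
print((R.T@(np.array([.544,-.240,p[2]])-p))/.03)
E
```

```text
t: 5.6
position: [0.4997, 0.2671, 0.25]
tool_rot: [[0.035, 0.999, 0.001], [0.999, -0.035, 0.0], [0.0, 0.001, -1.0]]
wrist_force: [-0.7, -0.0, -2.9]
grip_width: 0.059
grasp_force: 65.8
[0.49968903 0.26707616 0.24995295] [[ 0.035  0.999  0.001]
 [ 0.999 -0.035  0.   ]
 [ 0.     0.001 -1.   ]] [-0.73807011 -0.04752248 -2.91416348]
[-1.68401087e+01  2.07078479e+00 -5.32912682e-03]
```

```bash
python3 -m inch '[[-0.5,0.115,0,0,0,0],[-0.95,0.115,0,0,0,0],[-0.95,0.115,0,0,0,0],[-0.95,0.115,0,0,0,0],[-0.95,0.115,0,0,0,0],[-0.95,0.115,0,0,0,0],[-0.95,0.115,0,0,0,0],[-0.95,0.115,0,0,0,0],[-0.95,0.115,0,0,0,0],[-0.95,0.115,0,0,0,0],[-0.95,0.115,0,0,0,0],[-0.95,0.115,0,0,0,0]]'
python3 -m inch '[[-0.95,0.115,0,0,0,0],[-0.95,0.115,0,0,0,0],[-0.95,0.115,0,0,0,0],[-0.95,0.115,0,0,0,0],[-0.95,0.115,0,0,0,0],[-0.5,0.115,0,0,0,0],[-0.3,0,0,0,0,0],[0,0,0,0,0,0],[0,0,0,0,0,0]]'
python3 - <<'E'
from h import *
s=sense(); p=s["position"]; print(p)
c=cam("wrist"); W=cloud(c); save("w2.png",c[0]["img"])
print("base",rect(W,(.543,-.308),.14,.035,.044)); print("pegs",rect(W,(.544,-.370),.03,.046,.06),rect(W,(.544,-.250),.03,.046,.06))
print("trough",rect(W,(p[0],p[1]),.12,.21,.275))
c=cam("side"); W=cloud(c); print("side pegs",rect(W,(.544,-.370),.03,.046,.06),rect(W,(.544,-.250),.03,.046,.06)); save("s2.png",cv2.resize(c[0]["img"][250:420,150:400],None,fx=3,fy=3,interpolation=cv2.INTER_CUBIC))
E
```

```text
t: 6.8
position: [0.5289, -0.0649, 0.2487]
tool_rot: [[0.038, 0.999, -0.001], [0.999, -0.038, -0.0], [-0.0, -0.001, -1.0]]
wrist_force: [-0.0, -1.3, -3.1]
grip_width: 0.0592
grasp_force: 65.8
t: 7.7
position: [0.5447, -0.2281, 0.2489]
tool_rot: [[0.034, 0.999, -0.001], [0.999, -0.034, 0.001], [0.001, -0.001, -1.0]]
wrist_force: [0.3, 0.1, -2.8]
grip_width: 0.0592
grasp_force: 65.8
[ 0.54473685 -0.22808565  0.24887966]
base (151, array([ 548.3, -225.2,   27. ,  146.7]), 84.39, np.float64(36.8))
pegs 0 0
trough (34404, array([ 545. , -208.3,   86.6,  116.4]), -1.91, np.float64(236.4))
side pegs (32, array([ 541.6, -371.6,    6.7,    8.1]), 73.15, np.float64(51.7)) (28, array([ 546.4, -251.1,    6. ,    8.4]), 57.55, np.float64(51.1))
```

View pics/w2.png

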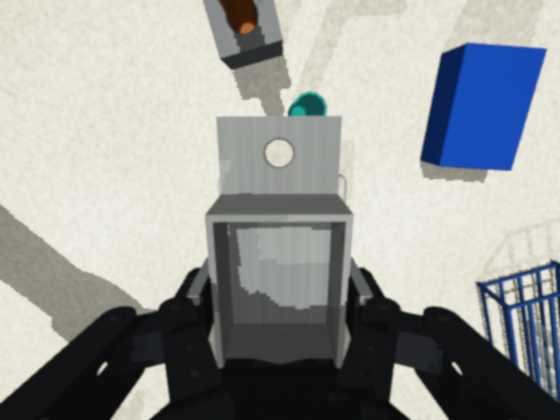

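View pics/s2.png

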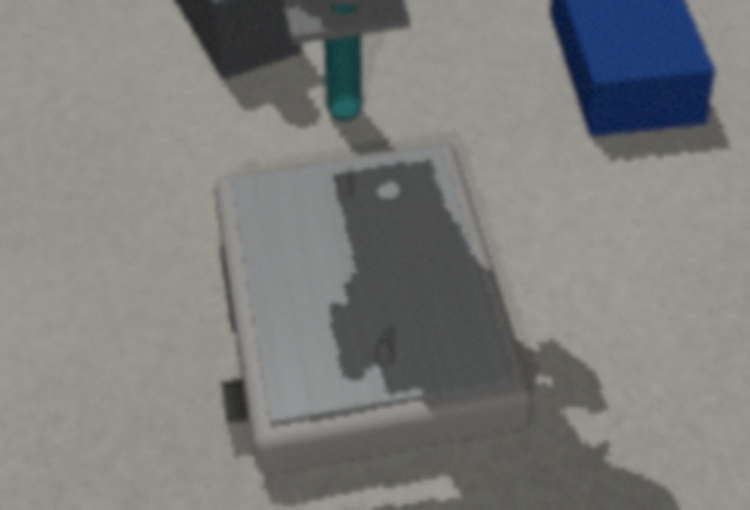

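The side view shows the pegs; their depth points give a midpoint of about (0.544, −0.3095) and a yaw of about −2.2°. The wrist view shows the trough held square, with its hole at (279,153). I'll move over the base and hover.

```bash
python3 -m inch '[[-0.9,0.03,0,0,0,0.004],[-0.9,0.03,0,0,0,0],[-0.91,0.02,0,0,0,0],[0,0,0.8,0,0,0],[0,0,0.9,0,0,0],[0,0,0.9,0,0,0],[0,0,0.9,0,0,0],[0,0,0.9,0,0,0],[0,0,0.5,0,0,0],[0,0,0.1,0,0,0],[0,0,0,0,0,0],[0,0,0,0,0,0]]'
python3 - <<'E'
from h import *
s=sense(); p=np.array(s["position"]); R=np.array(s["tool_rot"]); print(p,s["wrist_force"])
for n in ("wrist","side"):
    c=cam(n); W=cloud(c); z=p[2]-.0316
    e=R[:,0]; 
    m=(np.abs(W[...,2]-z-.006)<.003)&(((W-p)@e)>.042)&(((W-p)@e)<.1)&(np.abs((W-p)@R[:,1])<.04)
    P=W[m]; r=cv2.minAreaRect((((P-p)@R[:,:2])*1000).astype(np.float32)) if len(P)>20 else 0; print(n,len(P),r,"rim",rect(W,p[:2],.065,z+.036,z+.045))
    h0=p+.06*e; print("hole exp",proj(c,[h0[0],h0[1],z+.006]),"peg exp",proj(c,[.5468,-.2495,.056]),proj(c,[.542,-.3695,.056]))
    save(n+"3.png",cv2.resize(c[0]["img"],(784,588)) if n=="wrist" else cv2.resize(c[0]["img"][250:420,150:400],None,fx=3,fy=3))
E
```

```text
t: 9.0
position: [0.5452, -0.3112, 0.1006]
tool_rot: [[0.039, 0.999, 0.003], [0.999, -0.039, -0.001], [-0.001, 0.003, -1.0]]
wrist_force: [1.2, 1.0, -2.2]
grip_width: 0.0593
grasp_force: 65.8
[ 0.54522669 -0.31118144  0.10061056] [ 1.19297795  1.00039647 -2.21770645]
wrist 8415 ((59.956451416015625, -0.7104034423828125), (60.31669235229492, 35.92087173461914), 89.97571563720703) rim (5243, array([ 544.8, -309.6,   78.4,   87. ]), 87.74, np.float64(109.9))
hole exp [280.23435488 153.92967462] peg exp [278.55493998 146.86138562] [278.35314855 328.41779432]
side 0 0 rim (321, array([ 544.3, -318.5,   80.5,   84.9]), 17.21, np.float64(109.1))
hole exp [264.67840937 300.84038225] peg exp [264.29208774 307.72246855] [277.38632609 363.37222604]
```

View pics/wrist3.png

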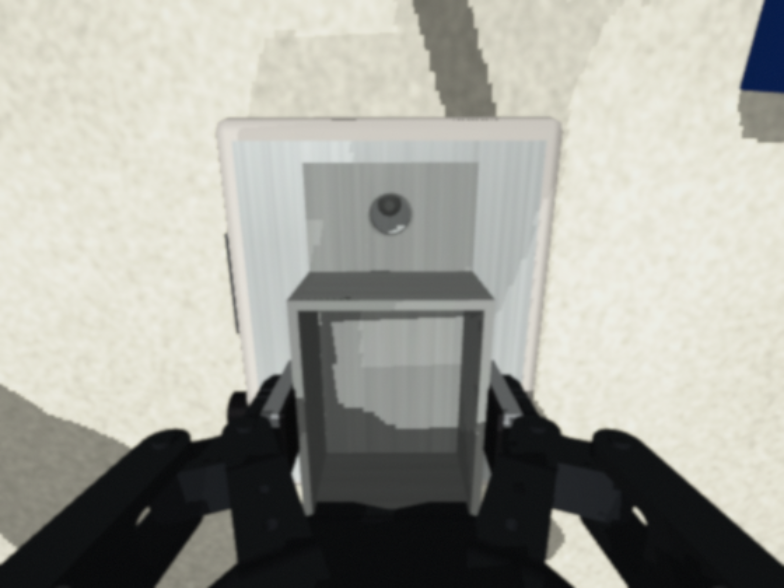

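The peg tip shows through the +y hole at (390,203), with the hole centre at (391,214) in the enlarged view. The trough therefore needs to go about 2 mm in +y. I'll correct that and lower onto the tapers.

```bash
python3 -m inch '[[0.07,0,0,0,0,0],[0,0,0.15,0,0,0],[0,0,0.15,0,0,0],[0,0,0.15,0,0,0],[0,0,0,0,0,0],[0,0,0,0,0,0]]'
python3 - <<'E'
from h import *
s=sense(); p=np.array(s["position"]); R=np.array(s["tool_rot"]); print(p,s["wrist_force"])
c=cam("wrist"); z=p[2]-.0316
h0=p+.06*R[:,0]; print("hole exp",proj(c,[h0[0],h0[1],z+.006]),"peg exp",proj(c,[.5468,-.2482,.056]))
save("w4.png",cv2.resize(c[0]["img"][100:200,210:350],None,fx=5,fy=5,interpolation=cv2.INTER_CUBIC))
E
```

```text
t: 9.7
position: [0.5441, -0.3088, 0.0853]
tool_rot: [[0.039, 0.999, -0.0], [0.999, -0.039, 0.0], [0.0, -0.0, -1.0]]
wrist_force: [-0.5, 0.1, -2.5]
grip_width: 0.059
grasp_force: 65.8
[ 0.54408013 -0.30875715  0.08525977] [-0.45424486  0.13721265 -2.54920445]
hole exp [280.40200257 154.0536921 ] peg exp [281.07358664 151.99116025]
```

View pics/w4.png

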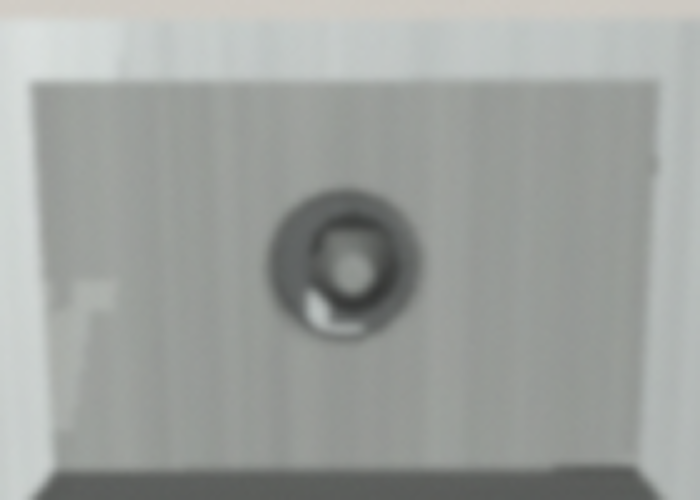

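The peg tip (352,272) is centred within 1 mm of the hole centre (345,265), so I'll press home.

```bash
python3 -m inch '[[0,0.02,0.12,0,0,0],[0,0,0.12,0,0,0],[0,0,0.12,0,0,0],[0,0,0.09,0,0,0],[0,0,0,0,0,0],[0,0,0,0,0,0]]'
python3 - <<'E'
from h import *
s=sense(); p=np.array(s["position"]); print(s["wrist_force"])
c=cam("wrist"); W=cloud(c)
for a,b in ((.043,.050),(.075,.087)): print(rect(W,p[:2],.12,a,b))
E
```

```text
t: 10.35
position: [0.5448, -0.3088, 0.072]
tool_rot: [[0.039, 0.999, 0.0], [0.999, -0.039, 0.0], [0.0, 0.0, -1.0]]
wrist_force: [-0.7, -1.2, -2.6]
grip_width: 0.0591
grasp_force: 65.8
[-0.65710368 -1.19241601 -2.6007901 ]
(18117, array([ 533.3, -288.4,  102.4,  116. ]), -2.19, np.float64(48.2))
(6005, array([ 544.6, -307.3,   78.6,   86.6]), 87.73, np.float64(80.9))
```

```bash
python3 -m inch '[[0,0,0.04,0,0,0],[0,0,0.02,0,0,0],[0,0,0,0,0,0],[0,0,0,0,0,0]]'
python3 -m inch '[[0,0,0,0,0,0],[0,0,0,0,0,0],[0,0,0,0,0,0],[0,0,0,0,0,0],[0,0,0,0,0,0],[0,0,0,0,0,0]]' 1
python3 -m inch '[[0,0,-0.3,0,0,0],[0,0,-0.6,0,0,0],[0,0,-0.9,0,0,0],[0,0,-0.9,0,0,0],[0,0,-0.9,0,0,0],[0,0,-0.9,0,0,0],[0,0,-0.9,0,0,0],[0,0,-0.5,0,0,0],[0,0,0,0,0,0],[0,0,0,0,0,0]]'
python3 - <<'E'
from h import *
for n in ("wrist","side"):
    c=cam(n); W=cloud(c); C=(.5448,-.3083)
    print(n,"rim",rect(W,C,.065,.075,.085),"ears",rect(W,C,.085,.0435,.049))
    if n=="wrist":
        save("w5.png",c[0]["img"])
        for k in ((.5468,-.2485),(.5421,-.3690)): print(proj(c,[*k,.056]))
E
```

```text
t: 10.8
position: [0.5449, -0.3089, 0.0716]
tool_rot: [[0.039, 0.999, 0.001], [0.999, -0.039, 0.0], [0.0, 0.001, -1.0]]
wrist_force: [-3.3, 1.5, 6.4]
grip_width: 0.059
grasp_force: 66.8
t: 11.4
position: [0.5448, -0.3088, 0.0702]
tool_rot: [[0.039, 0.999, 0.0], [0.999, -0.039, 0.0], [0.0, 0.0, -1.0]]
wrist_force: [0.3, -0.9, 1.1]
grip_width: 0.0855
grasp_force: 0.0
t: 12.4
position: [0.5444, -0.3085, 0.2466]
tool_rot: [[0.039, 0.999, -0.001], [0.999, -0.039, 0.001], [0.001, -0.001, -1.0]]
wrist_force: [0.4, 1.0, -0.2]
grip_width: 0.0852
grasp_force: 0.0
wrist rim (1044, array([ 544.7, -308.7,   60. ,   80.4]), -1.96, np.float64(81.0)) ears (4549, array([ 538.2, -309.1,   73. ,  156.1]), -1.89, np.float64(47.4))
[280.01735135 135.49139611]
[279.8689022  244.35885322]
side rim (429, array([ 544.7, -310.1,   60.7,   84.6]), -1.94, np.float64(79.5)) ears (1434, array([ 550.7, -307.6,  117.3,  166.1]), 16.0, np.float64(46.5))
```

View pics/w5.png

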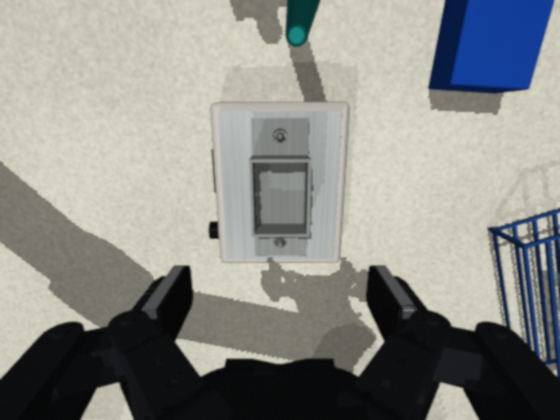

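The trough is home: rim at 81 mm, level, with both pegs (280,135) and (280,243) showing in the holes. Now over to the long tube.

```bash
python3 -m inch '[[0.5,-0.13,0,0,0,0],[0.95,-0.14,0,0,0,0],[0.95,-0.14,0,0,0,0],[0.95,-0.14,0,0,0,0],[0.95,-0.14,0,0,0,0],[0.95,-0.14,0,0,0,0],[0.95,-0.14,0,0,0,0],[0.95,-0.13,0,0,0,0],[0.97,-0.13,0,0,0,0],[0,0,0,0,0,0],[0,0,0,0,0,0]]'
python3 - <<'E'
from h import *
s=sense(); p=np.array(s["position"]); R=np.array(s["tool_rot"]); print(p)
c=cam("wrist"); W=cloud(c); C=(.517,-.0635)
print("mouth",rect(W,C,.025,.158,.170),"rack",rect(W,(.501,.002),.12,.064,.075))
for r in landmark_of("wrist","tube_mouth")[:3]: 
    q=at_z(c,r["at"],.165); print(r["conf"],np.round(r["at"]),q,R.T@(q-p)/.03)
save("w6.png",c[0]["img"])
E
```

```text
t: 13.6
position: [0.5167, -0.0628, 0.2467]
tool_rot: [[0.037, 0.999, -0.001], [0.999, -0.037, -0.0], [-0.0, -0.001, -1.0]]
wrist_force: [-0.1, -1.0, -0.5]
grip_width: 0.0854
grasp_force: 0.0
[ 0.51667895 -0.06276632  0.24669999]
mouth (445, array([516.9, -62.8,  24.3,  24.3]), -58.53, np.float64(163.8)) rack (9302, array([501.8,   2.6,  60.2, 190.9]), 13.09, np.float64(70.8))
0.84 [344. 310.] [ 0.56597402 -0.1351439   0.165     ] [-2.3507006   1.73395972  2.72115962]
```

View pics/w6.png

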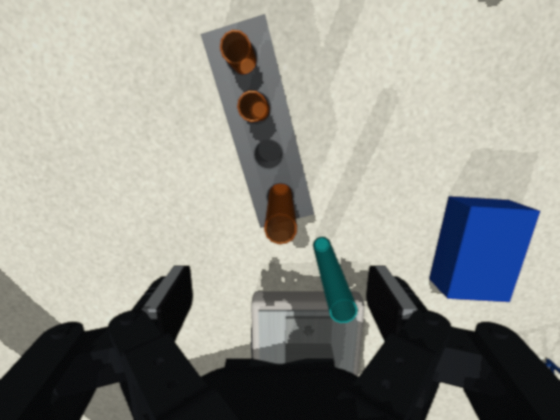

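The wrist view shows the long tube's mouth at (280,230), between the jaws once lowered. The turquoise decoy at (344,310) is about 87 mm away, clear of the fingers. I'll descend and grip.

```bash
python3 -m inch '[[0,0,0.5,0,0,0],[0,0,0.8,0,0,0],[0,0,0.8,0,0,0],[0,0,0.8,0,0,0],[0,0,0.7,0,0,0],[0,0,0.4,0,0,0],[0,0,0,0,0,0],[0,0,0,0,0,0]]' 1
python3 -m inch '[[0,0,0,0,0,0],[0,0,0,0,0,0],[0,0,0,0,0,0],[0,0,0,0,0,0],[0,0,0,0,0,0],[0,0,0,0,0,0],[0,0,0,0,0,0],[0,0,0,0,0,0],[0,0,0,0,0,0],[0,0,0,0,0,0]]' -1
python3 -m inch '[[0,0,-0.2,0,0,0],[0,0,-0.4,0,0,0],[0,0,-0.6,0,0,0],[0,0,-0.8,0,0,0],[0,0,-0.8,0,0,0],[0,0,-0.8,0,0,0],[0,0,-0.8,0,0,0],[0,0,-0.8,0,0,0],[0,0,-0.7,0,0,0],[0,0,-0.4,0,0,0],[0,0,0,0,0,0],[0,0,0,0,0,0]]'
python3 - <<'E'
from h import *
s=sense(); p=np.array(s["position"]); R=np.array(s["tool_rot"]); print(s["q"])
c=cam("side"); W=cloud(c); print(rect(W,p[:2],.03,p[2]-.13,p[2]-.03)); P=W[(np.hypot(W[...,0]-p[0],W[...,1]-p[1])<.03)&(W[...,2]>.09)]; print(np.percentile(P[:,2],[0,1,3]))
M=np.array([.5448,-.3085]); print(R.T@(np.array([M[0],M[1],p[2]])-p)/.03)
E
```

```text
t: 14.5
position: [0.5179, -0.0645, 0.1278]
tool_rot: [[0.04, 0.999, 0.001], [0.999, -0.04, -0.0], [-0.0, 0.001, -1.0]]
wrist_force: [-0.3, 0.8, 0.5]
grip_width: 0.0852
grasp_force: 0.0
t: 15.5
position: [0.5177, -0.0639, 0.1279]
tool_rot: [[0.039, 0.999, 0.001], [0.999, -0.039, 0.0], [0.0, 0.001, -1.0]]
wrist_force: [-0.6, 0.4, 4.9]
grip_width: 0.024
grasp_force: 58.8
t: 16.7
position: [0.517, -0.0639, 0.3157]
tool_rot: [[0.039, 0.999, -0.001], [0.999, -0.039, 0.0], [0.0, -0.001, -1.0]]
wrist_force: [0.4, -0.4, 0.1]
grip_width: 0.0238
grasp_force: 58.8
[  1.61806976   9.26912196   0.90360341 103.67289956  -0.16119121
  67.11384804   0.34013042]
(503, array([515.3, -72.1,  15.6,  24.8]), 82.73, np.float64(247.7))
[0.20289289 0.21217067 0.22055621]
[-8.11083840e+00  1.24518067e+00 -1.64434491e-03]
```

```bash
python3 -m inch '[[-0.5,0.14,0,0,0,0],[-0.95,0.14,0,0,0,0],[-0.95,0.14,0,0,0,0],[-0.95,0.14,0,0,0,0],[-0.95,0.14,0,0,0,0],[-0.95,0.14,0,0,0,0],[-0.95,0.14,0,0,0,0],[-0.95,0.14,0,0,0,0],[-0.6,0.12,0,0,0,0],[-0.36,0,0,0,0,0]]'
python3 -m inch '[[0,0,0,0,0,0.12],[0,0,0,0,0,0.12],[0,0,0,0,0,0.12],[0,0,0,0,0,0.116],[0,0,0,-0.06,0,0],[0,0,0,-0.1,0,0],[0,0,0,-0.1,0,0],[0,0,0,-0.1,0,0],[0,0,0,-0.06,0,0],[0,0,0,0,0,0]]'
python3 -c 'from h import *; print(np.round(sense()["q"],1))'
```

```text
t: 17.75
position: [0.5448, -0.3098, 0.3149]
tool_rot: [[0.04, 0.999, -0.002], [0.999, -0.04, 0.001], [0.001, -0.002, -1.0]]
wrist_force: [-0.6, 0.2, -0.5]
grip_width: 0.024
grasp_force: 58.8
t: 18.75
position: [0.5435, -0.3064, 0.3152]
tool_rot: [[0.491, 0.796, 0.353], [0.871, -0.449, -0.198], [0.001, 0.405, -0.914]]
wrist_force: [-0.4, -1.0, -0.6]
grip_width: 0.024
grasp_force: 59.0
[ 12.7   8.9  13.6 107.9  -1.   39.6  -3.1]
```

Tilted 0.42 rad with joint margin left. I'll continue to about 0.75 rad.

```bash
python3 -m inch '[[0,0,0,-0.07,0,0],[0,0,0,-0.09,0,0],[0,0,0,-0.09,0,0],[0,0,0,-0.07,0,0],[0,0,0,0,0,0],[0,0,0,0,0,0]]'
python3 - <<'E'
from h import *
s=sense(); p=np.array(s["position"]); R=np.array(s["tool_rot"]); print(np.round(s["q"],1))
m=p-.037*R[:,2]; print("lean",np.arccos(-R[2,2]),"mouth",m,"foot",m+.15*R[:,2])
print(R.T@(np.array([.5448,-.3085,m[2]])-m)/.03)
E
```

```text
t: 19.35
position: [0.5458, -0.3083, 0.3165]
tool_rot: [[0.492, 0.644, 0.586], [0.871, -0.364, -0.331], [-0.0, 0.673, -0.739]]
wrist_force: [0.5, 0.1, -0.3]
grip_width: 0.024
grasp_force: 59.0
[  9.1   4.2  15.6 120.1   9.9  13.9 -13.8]
lean 0.7386011803903004 mouth [ 0.52414228 -0.29601144  0.34390022] foot [ 0.61205441 -0.34571117  0.23298857]
[-0.02363637  0.59470286  0.54149818]
```

```bash
python3 -m inch '[[0,0.2,0.18,0,0,0],[0,0.2,0.18,0,0,0],[0,0.2,0.18,0,0,0],[0,0,0,0,0,0],[0,0,0,0,0,0],[0,0,0,0,0,0]]'
python3 - <<'E'
from h import *
s=sense(); p=np.array(s["position"]); R=np.array(s["tool_rot"]); print(np.round(s["q"],1))
m=p-.037*R[:,2]; print("lean",np.arccos(-R[2,2]),"mouth",m,"foot",m+.15*R[:,2])
c=cam("side"); W=cloud(c); C=(.5448,-.3083)
print("rim",rect(W,C,.065,.075,.085)); im=c[0]["img"][100:400,80:480]
# tube axis from amber points
I=c[0]["img"].astype(int); f=m+.15*R[:,2]
mk=(I[...,0]>I[...,2]*1.8)&(np.linalg.norm(W-(p+.06*R[:,2]),axis=-1)<.08); P=W[mk]; d=np.linalg.svd(P-P.mean(0),full_matrices=False)[2][0]; d*=np.sign(d@R[:,2]); t=(P-p)@R[:,2]
print(len(P),"axis",d,"tool z",R[:,2],"foot along tool z",np.percentile(t,99))
save("s7.png",cv2.resize(im,(800,600)))
E
```

```text
t: 19.95
position: [0.5659, -0.3205, 0.3162]
tool_rot: [[0.493, 0.643, 0.586], [0.87, -0.364, -0.332], [0.0, 0.674, -0.739]]
wrist_force: [-0.3, -0.0, -0.6]
grip_width: 0.0239
grasp_force: 59.0
[ 10.9   6.6  14.6 117.5   6.4  13.9 -10.4]
lean 0.7393280242447207 mouth [ 0.54425285 -0.30818738  0.34352188] foot [ 0.63219955 -0.35798964  0.23268365]
rim (420, array([ 544.5, -310.1,   60.3,   83.4]), -2.05, np.float64(79.7))
1183 axis [ 0.62478187 -0.32302331 -0.71084707] tool z [ 0.58631136 -0.33201508 -0.7389215 ] foot along tool z 0.10668238474045727
```

View pics/s7.png

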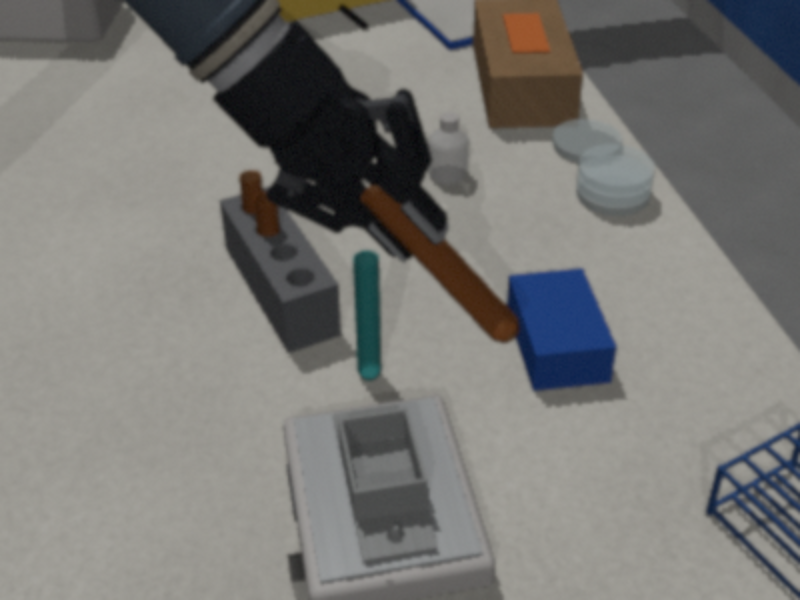

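The side view shows the tube held at about 42°, foot at (503,325), clear of everything. The trough is seated at (385,480), and both short tubes, the bottle and the tip box are in place, so I'll hand in.

```bash
python3 -c 'from rig import *; print(hand_in())'
```

```text
the job is handed in; nothing more can be done
None
```

I handed the job in at about 20 s of the 69 s allowed: the trough is home on both pegs and let go, and the long tube is held by the fingers alone, leaning 0.74 rad, mouth above the trough and foot about 0.23 m up; no verdict was returned.

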